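# Turn the large cup-filler disc until its notch faces the chute

## Task

Two rotary cup fillers stand on the steel table, a large one and a small one. Turn the white disc of the large filler (the upright studs near its rim are there to be pushed) until the open notch in its rim faces its steel outlet chute squarely, so that cups can slide out, then let go of it. Leave the small filler's disc as it is.

Things in the scene. Friction and masses are not known exactly. Their poses are not given: they have to be found in the camera images.
- big_disc: white disc of the LARGE filler, 210 mm across, 10 mm thick, level, on a fixed upright pin; turns both ways without stops with light friction (about 2 N at a stud) and stays where left. Origin: centre of its underside, 56 mm above the table. z up, x to the middle of its notch. Six steel studs 12 mm thick, 36 mm tall above its top, 88 mm from the centre, at 30, 90, 150, 210, 270, 330 degrees from x
- big_disc_notch (a point): middle of the large disc's notch, 100 mm from the disc's centre, level with its top face; turns with the disc. The notch is the one opening in the rim, about 54 mm wide at the rim, narrowing inwards, and 36 mm deep, midway between two studs; the five pale grey cup seats are only flat marks. The hub cap is 5 mm high
- big_mark (a point): fixed point where the notch has to come: 100 mm from the large disc's centre, level with its top face, towards the middle of the large filler's outlet chute (steel, 50 mm wide, sloping down and outwards from the rim to about 72 mm beyond it, all lower than the disc's top face). The filler's grey housing is fixed to the table
- small_disc_notch (a point): notch of the SMALL filler's disc, 67 mm from that disc's centre, level with its top face. The same machine with a disc of 140 mm diameter at the same height, its studs 59 mm from its centre and as tall; this disc is not to be turned

How it is judged:
By the outcome, as a careful person would: the job done as asked, in the order asked, and still so for the second after the job is handed in, with the robot touching nothing.
It also fails if it takes over 38 s, if anything falls off the work surface, if the arm or the gripper's body presses on something with over 40 N, if the wrist force passes 120 N, or if a joint passes its speed limit or range.

## Robot

A 6-joint arm with a two-finger parallel gripper is mounted at the origin on the work surface. World frame = base frame: x ahead of the robot, y to its left, z up, the work surface at z = 0. Lengths are in m, angles in rad, forces in N, time in s.
With the tool pointing down it reaches from about 0.35 to 0.775 m from the base axis. Payload 7.3 kg.
Tool frame: the origin (TCP) lies midway between the tips of the shut fingers; the grasp point (between the pads) lies 19 mm behind it (robot.grip_depth is the z of the grasp point in the tool frame, in m); z points along the fingers, y is the line along which they close (so a half turn about z gives the same grasp; the last joint's range is limited). The gripper opens to 92 mm and grips with 3 to 60 N. Pads are 19 mm wide; open, the fingers measure 130 mm over their backs; the gripper's body (75 mm by 190 mm) begins 47 mm behind the grasp point.
Start: joints at [1.172, 0.342, 1.524, -0, 1.275, -0.146], TCP at [0.131, 0.508, 0.227] pointing down, gripper open.
Joint ranges: [-2.53, 2.53], [-0.77, 2.02], [0.04, 2.7], [-1, 4.14], [0.28, 2.66], [-3.11, 3.11]. Speed limits (rad/s): [2.57, 2.57, 3.14, 3.14, 3.14, 3.14].

## Interface

Orientations are given as [roll, pitch, yaw] about the fixed x, y, z axes, in that order (R = Rz(yaw) Ry(pitch) Rx(roll)).
In Python, from cell import robot, viewer gives the robot as it stands.
- The arm moves only by the tool step_arm, never from a script. Its argument "increments" is a list of rows, each an object with "delta_pos": the shift along the tool's x, y, z in cm, a list of three; "dr": the turn, a rotation vector about the tool's x, y, z in degrees, a list of three; "fingers": the closure, from -1 (fully open) to 1 (shut), so that 0 is half open. In form: [{"delta_pos": [tx, ty, tz], "dr": [wx, wy, wz], "fingers": fingers}, ...]. A call has exactly 5 rows; each row is the pose to reach, as a shift and turn from the pose commanded when the call began, along the tool's axes at that moment; what a row does not reach only later rows make up. A row lasts 1/8 s, in which the tool goes at most 62.5 mm and 10.7 degrees, less where a joint would pass 70% of its speed; a pose out of reach is approached as far as the arm can. A call with a gripper value outside its range is refused whole. The fingers move at their own pace and stop on an object; "newtons" is the grip in N (left out, the last holds). Time passes only in rows, so rows that repeat a pose let the fingers close, or fill a call up. It gives the time, the measured TCP pose, the force, the opening and the grip force at its end, in the units of the state.
- robot.observe(): the state, without advancing time (a new reading comes with each control period).
- viewer.read_camera(name): name is "scene" or "top" or "wrist"; returns the picture (400x640x3 uint8, red, green, blue); there is no depth.
- viewer.camera_params(name): a dict with "K" (3x3 intrinsics, pixels), "T" (4x4, takes a point from camera to world coordinates). Camera axes: x right, y down, z forward; pixel columns grow to the right and rows downward; lengths in m; the calibration is good to about 2 mm. A picture is of the moment at which its call begins: read the wrist's pose just before it. camera_params takes no time and is no camera call; for the wrist camera it gives the pose at the moment of the call.
- robot.hand_in(): hands the job in; it is judged then, once.
The state is a dict: "time": time; "qpos": joint angles; "qvel": joint speeds; "joint_efforts": joint torques, N m; "tool_pos": TCP position; "tool_rot": TCP orientation; "contact_force": force on the tool from outside, world axes, zero at the start; "torque": the same for the moment, N m; "opening": finger opening in m; "grip_force": force on a finger pad.
Only numpy, scipy, OpenCV 4.12 (cv2) and the standard library are available. Lean on these libraries where they do the work, as an engineer would, in place of code of your own. Each camera call takes 0.05 s, during which the arm holds its last target. There are 200 camera calls.

## Working session

There is one attempt and no reset: what is moved stays moved. The work goes in short steps, Python scripts to look and compute and a tool call to move; the robot and the scene stay as the last step left them, time stands still between calls to the robot, and variables do not carry over. Pictures are saved under pics/ and viewed, at most 10 in all, crops included, and the job is handed in when it is done.

Besides the shell and the picture viewer there is one more tool, called after "Request:" by a JSON object that holds its "name" and its "arguments". step_arm: Moves the arm, as the interface text tells. Its arguments: {"type":"object","properties":{"increments":{"type":"array"},"newtons":{"type":"number"}},"required":["increments"]}

```bash
mkdir -p pics; ls; python3 - <<'E'
from cell import robot, viewer
import cv2,numpy as np
for n in ("top","scene"):
    im=viewer.read_camera(n); cv2.imwrite(f"pics/{n}0.png",im[:,:,::-1])
    p=viewer.camera_params(n); print(n,np.round(p["K"],1).tolist(),np.round(p["T"],3).tolist())
o=robot.observe(); print(o["time"],o["tool_pos"],o["tool_rot"])
E
```

```text
pics
top [[384.5, 0.0, 316.7], [0.0, 384.5, 198.9], [0.0, 0.0, 1.0]] [[0.106, -0.972, 0.208, 0.473], [-0.994, -0.103, 0.022, -0.011], [-0.0, -0.209, -0.978, 0.733], [0.0, 0.0, 0.0, 1.0]]
scene [[371.4, 0.0, 320.1], [0.0, 371.4, 195.2], [0.0, 0.0, 1.0]] [[0.808, 0.307, -0.503, 0.941], [0.589, -0.452, 0.67, -0.439], [-0.022, -0.837, -0.546, 0.479], [0.0, 0.0, 0.0, 1.0]]
0.1 [0.13114581 0.50798177 0.22612479] [-3.14022252e+00 -1.62012386e-04  2.88882733e+00]
```

View pics/top0.png

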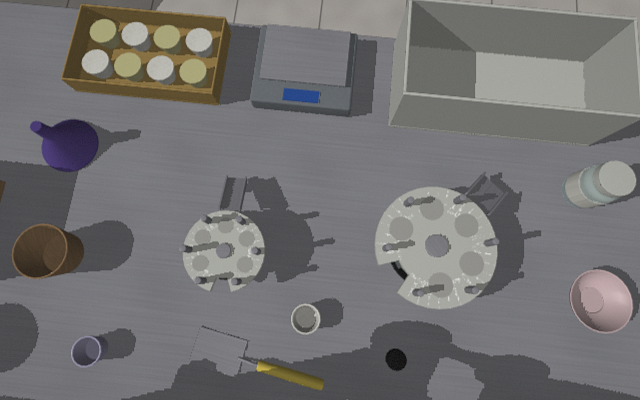

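View pics/scene0.png

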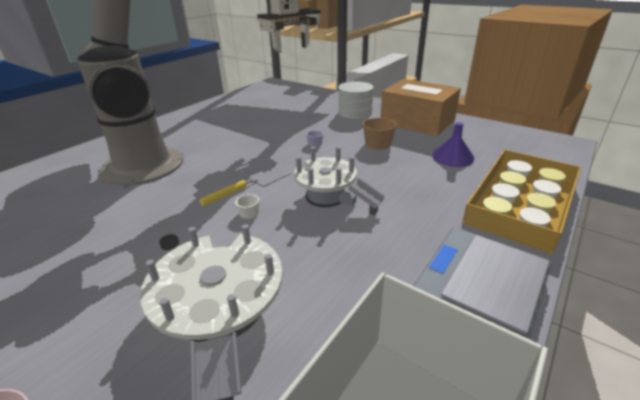

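Top view: the large disc has its hub at about (437,246), the notch near (393,275) and the chute near (490,190). The small filler is at (224,250). Next I'll zoom in on the big one.

```bash
cat > h.py <<'E'
import cv2,numpy as np
from cell import robot, viewer
def ray(n,uv,p=None):
    p=p or viewer.camera_params(n); K,T=np.array(p["K"]),np.array(p["T"])
    d=T[:3,:3]@np.linalg.solve(K,[uv[0],uv[1],1.]); return T[:3,3],d
def onz(n,uv,z,p=None):
    o,d=ray(n,uv,p); return o+d*(z-o[2])/d[2]
E
python3 - <<'E'
from h import *
im=cv2.imread("pics/top0.png")
hsv=cv2.cvtColor(im,cv2.COLOR_BGR2HSV)
m=((hsv[...,2]>150)&(hsv[...,1]<60)).astype(np.uint8)
m[:, :360]=0;m[:,520:]=0;m[:170]=0;m[320:]=0
c=max(cv2.findContours(m,0,cv2.CHAIN_APPROX_NONE)[0],key=cv2.contourArea)[:,0]
P=np.array([onz("top",p,.066) for p in c])[:,:2]
keep=np.ones(len(P),bool)
for i in range(10):
    A=np.c_[2*P[keep],np.ones(keep.sum())];s=np.linalg.lstsq(A,(P[keep]**2).sum(1),rcond=None)[0]
    r=np.sqrt(s[2]+s[:2]@s[:2]);e=np.hypot(*(P-s[:2]).T)-r;keep=abs(e)<.003 if i>2 else e>-.008
print(s[:2],r,keep.mean())
d=P-s[:2];a=np.degrees(np.arctan2(d[:,1],d[:,0]));q=np.hypot(*d.T)
for k in np.where(q<.097)[0][::3]: print(c[k],round(a[k],1),round(q[k],4),end='; ')
cv2.imwrite("pics/c1.png",cv2.resize(im[165:315,360:540],None,fx=4,fy=4,interpolation=cv2.INTER_CUBIC))
im=cv2.imread("pics/scene0.png")
cv2.imwrite("pics/c2.png",cv2.resize(im[220:400,120:300],None,fx=3.3,fy=3.3,interpolation=cv2.INTER_CUBIC))
E
```

```text
[ 0.55492988 -0.20840649] 0.10406893808744379 0.6876404494382022
[383 263] 114.1 0.0964; [386 262] 114.1 0.0909; [389 261] 114.1 0.0855; [392 260] 114.1 0.08; [395 260] 115.4 0.0751; [398 259] 115.5 0.0696; [400 262] 120.4 0.0685; [402 265] 125.4 0.068; [404 268] 130.4 0.0679; [406 271] 135.4 0.0684; [409 274] 141.3 0.0682; [407 277] 142.0 0.0743; [405 280] 142.6 0.0805; [403 283] 143.1 0.0866; [401 286] 143.6 0.0927; [469 294] -141.7 0.0963; [466 293] -143.8 0.0923; [464 291] -144.4 0.0879; [463 288] -143.5 0.083; [465 285] -139.4 0.0809; [468 284] -135.8 0.0826; [471 284] -133.1 0.0858; [474 284] -130.7 0.0893; [476 282] -127.5 0.0895; [479 282] -125.4 0.0932; [491 246] -84.5 0.096; [488 247] -85.6 0.0907; [485 246] -84.5 0.0857; [482 243] -80.9 0.081; [483 240] -77.4 0.0837; [486 238] -75.6 0.0896; [489 238] -76.1 0.0947; [466 204] -32.7 0.0939; [463 204] -30.1 0.0906; [460 205] -27.9 0.086; [457 205] -24.9 0.0832; [454 204] -21.1 0.0822; [452 201] -17.6 0.0858; [453 198] -17.5 0.0916; [455 196] -18.7 0.0965;
```

View pics/c1.png

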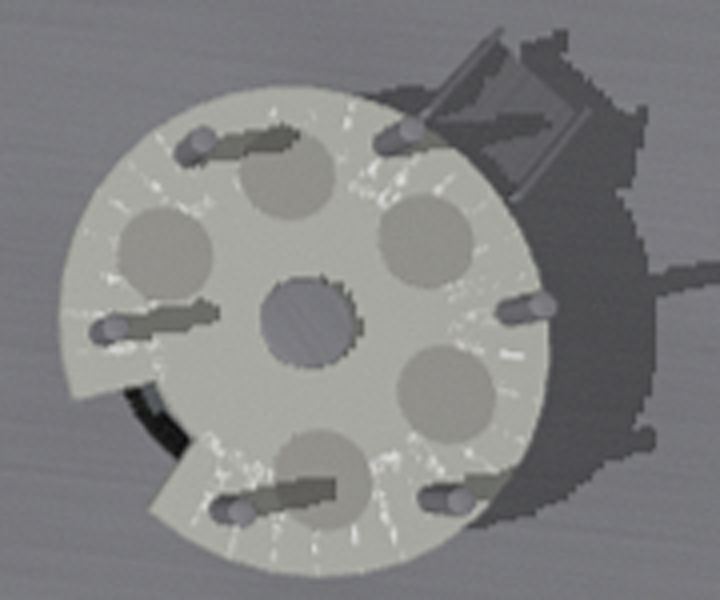

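View pics/c2.png

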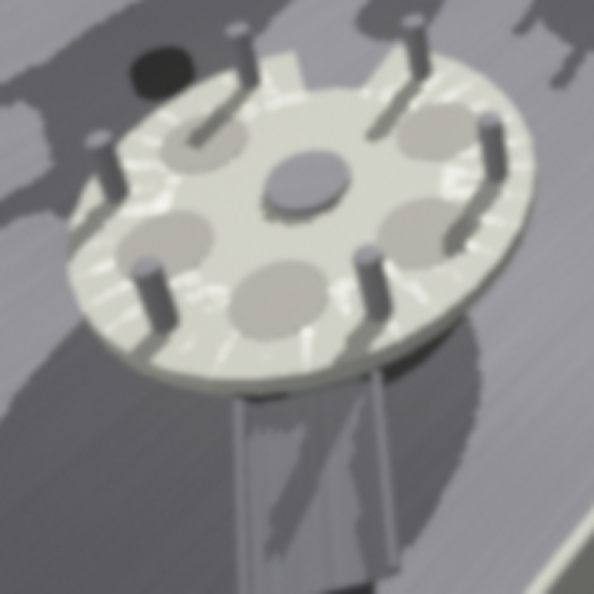

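Crops: the notch spans world angles of about 114 to 143°, so its middle is near 128.8°. The chute rails' outer ends in the top view are at about (485,173) and (507,193), and the inner visible ends at (466,194.5) and (489,214.5).

```bash
python3 - <<'E'
from h import *
C=np.array([.555,-.2084])
f=lambda x,y:(360+(x+.5)/4-.5,165+(y+.5)/4-.5)
g=lambda x,y:(120+(x+.5)/3.3-.5,220+(y+.5)/3.3-.5)
for z in (0,.02,.03,.04,.05):
    L,R=[onz("top",f(*p),z)[:2]-C for p in ((500,33),(588,113))]; M=(L+R)/2
    n=L-R
    print(z,"outer w",round(np.hypot(*n),4),"r",round(np.hypot(*M),4),"ang",np.degrees(np.arctan2(M[1],M[0])).round(1),"normal",(np.degrees(np.arctan2(n[1],n[0]))-90).round(1))
    L,R=[onz("top",f(*p),z)[:2]-C for p in ((425,118),(515,198))]; M=(L+R)/2; n=L-R
    print("   inner w",round(np.hypot(*n),4),"r",round(np.hypot(*M),4),"ang",np.degrees(np.arctan2(M[1],M[0])).round(1),"normal",(np.degrees(np.arctan2(n[1],n[0]))-90).round(1))
# vertical-plane method in scene: right rail outer end; hub
for z in (.02,.03,.04):
    print(z, onz("scene",g(397,570),z)[:2]-C, onz("top",f(588,113),z)[:2]-C, onz("top",f(500,33),z)[:2]-C)
print("hub",onz("scene",g(307,183),.071),onz("top",f(307,322),.071))
# studs tops top view
for p in ((203,138),(410,130),(543,305),(462,500),(242,513),(116,327)):
    d=onz("top",f(*p),.102)[:2]-C; print("stud",np.hypot(*d).round(4),np.degrees(np.arctan2(d[1],d[0])).round(1))
e=viewer.camera_params("wrist"); print(np.round(e["T"],3))
E
```

```text
0 outer w 0.0565 r 0.1951 ang -42.6 normal -39.8
   inner w 0.0565 r 0.1369 ang -44.9 normal -38.5
0.02 outer w 0.055 r 0.1845 ang -41.9 normal -39.8
   inner w 0.055 r 0.1278 ang -43.9 normal -38.5
0.03 outer w 0.0542 r 0.1792 ang -41.4 normal -39.8
   inner w 0.0542 r 0.1233 ang -43.4 normal -38.5
0.04 outer w 0.0534 r 0.1739 ang -41.0 normal -39.8
   inner w 0.0534 r 0.1188 ang -42.8 normal -38.5
0.05 outer w 0.0526 r 0.1686 ang -40.5 normal -39.8
   inner w 0.0526 r 0.1142 ang -42.1 normal -38.5
0.02 [ 0.14629905 -0.08952447] [ 0.11977457 -0.14418444] [ 0.15498845 -0.10198603]
0.03 [ 0.15151545 -0.09259297] [ 0.11694837 -0.13939206] [ 0.15166829 -0.09778559]
0.04 [ 0.15673185 -0.09566147] [ 0.11412217 -0.13459969] [ 0.14834813 -0.09358515]
hub [ 0.56084535 -0.21094156  0.071     ] [ 0.55511886 -0.2085581   0.071     ]
stud 0.0884 39.0
stud 0.0869 -20.6
stud 0.0878 -81.2
stud 0.0878 -140.9
stud 0.0884 158.9
stud 0.0878 99.2
[[ 0.25   0.927  0.278  0.056]
 [ 0.968 -0.239 -0.073  0.528]
 [-0.001  0.288 -0.958  0.384]
 [ 0.     0.     0.     1.   ]]
```

```bash
cat >> h.py <<'E'
from scipy.spatial.transform import Rotation as Ro
def rows(targets,start=None):
    "targets/start: (x,y,z,yawdeg), tool down; prints deltas from the commanded start pose"
    if start is None:
        o=robot.observe(); start=(*o["tool_pos"],np.degrees(o["tool_rot"][2])); print("at",np.round(start,4),"t",o["time"])
    R=Ro.from_euler("xyz",[180,0,start[3]],degrees=True)
    for t in targets:
        d=R.inv().apply(np.array(t[:3])-start[:3])*100
        print(np.round(d,2).tolist(),"dz",round(-((t[3]-start[3]+180)%360-180),1))
E
python3 - <<'E'
from h import *
C=np.array([.5555,-.209])
for z in (0,.1): print(onz("top",(390,130),z),onz("top",(640,145),z))
s=(.1311,.508,.2262,165.52)
A=(.41,.2,.26,132);B=(.569,-.296,.24,99)
rows([A],s);rows([B],A)
E
```

```text
[ 0.78690075 -0.12674192  0.        ] [ 0.80796513 -0.62827344  0.        ]
[ 0.74411089 -0.11094116  0.1       ] [ 0.76230113 -0.54404104  0.1       ]
[-34.71, -22.85, -3.38] dz 33.5
[-47.5, -21.37, 2.0] dz 33
```

Request:
{"name": "step_arm", "arguments": {"increments": [{"delta_pos":[-3,-2,-1],"dr":[0,0,5],"fingers":0},{"delta_pos":[-7,-5,-2],"dr":[0,0,10],"fingers":0},{"delta_pos":[-11.5,-8,-3],"dr":[0,0,16],"fingers":0},{"delta_pos":[-16,-11,-3],"dr":[0,0,22],"fingers":0},{"delta_pos":[-20.5,-14,-3.4],"dr":[0,0,28],"fingers":0}]}}

```text
time: 0.72
tool_pos: [0.2954, 0.32, 0.2605]
tool_rot: [-3.141, -0.0, 2.397]
contact_force: [-0.2, 0.5, -1.0]
opening: 0.0479
grip_force: 0.0
```

```bash
python3 -c "
from h import *
rows([(.41,.2,.26,132),(.569,-.296,.24,99)])"
```

```text
at [  0.2954   0.32     0.2605 137.3375] t 0.725
[-16.56, -1.06, 0.05] dz 5.3
[-61.86, -26.75, 2.05] dz 38.3
```

Request:
{"name": "step_arm", "arguments": {"increments": [{"delta_pos":[-5.5,-0.5,0],"dr":[0,0,3],"fingers":0},{"delta_pos":[-11,-1.5,0],"dr":[0,0,6],"fingers":0},{"delta_pos":[-17,-3,0],"dr":[0,0,10],"fingers":0},{"delta_pos":[-22,-5.5,0],"dr":[0,0,14],"fingers":0},{"delta_pos":[-27,-8,0],"dr":[0,0,18],"fingers":0}]}}

```text
time: 1.35
tool_pos: [0.4402, 0.0783, 0.2604]
tool_rot: [-3.141, -0.0, 2.083]
contact_force: [1.0, -0.3, -0.2]
opening: 0.0461
grip_force: 0.0
```

```bash
python3 -c "
from h import *
rows([(.569,-.296,.24,99)])"
```

```text
at [4.402000e-01 7.830000e-02 2.604000e-01 1.193707e+02] t 1.35
[-38.94, -7.13, 2.04] dz 20.4
```

Request:
{"name": "step_arm", "arguments": {"increments": [{"delta_pos":[-5.5,-1,0],"dr":[0,0,3],"fingers":0},{"delta_pos":[-11,-2,0],"dr":[0,0,6],"fingers":0},{"delta_pos":[-16.5,-3,0],"dr":[0,0,10],"fingers":0},{"delta_pos":[-22,-4,0],"dr":[0,0,14],"fingers":0},{"delta_pos":[-27,-5,0],"dr":[0,0,18],"fingers":0}]}}

```text
time: 1.98
tool_pos: [0.5296, -0.1814, 0.2602]
tool_rot: [-3.141, -0.001, 1.769]
contact_force: [0.8, 1.3, 0.2]
opening: 0.0459
grip_force: 0.0
```

Request:
{"name": "step_arm", "arguments": {"increments": [{"delta_pos":[-3,-1,0],"dr":[0,0,2],"fingers":0},{"delta_pos":[-6,-2,0],"dr":[0,0,2.4],"fingers":0},{"delta_pos":[-9,-3,0],"dr":[0,0,2.4],"fingers":0},{"delta_pos":[-10,-5,0],"dr":[0,0,2.4],"fingers":0},{"delta_pos":[-10,-5,0],"dr":[0,0,2.4],"fingers":0}]}}

```text
time: 2.6
tool_pos: [0.4989, -0.2877, 0.2604]
tool_rot: [-3.141, -0.001, 1.728]
contact_force: [0.5, 0.4, 0.2]
opening: 0.0459
grip_force: 0.0
```

```bash
python3 - <<'E'
from h import *
p=viewer.camera_params("wrist"); im=viewer.read_camera("wrist")[:,:,::-1]
cv2.imwrite("pics/w1.png",im); import pickle; pickle.dump(p,open("w1.pkl","wb"))
rows([(.569,-.296,.24,99)])
E
```

```text
at [ 0.4996 -0.287   0.2607 99.059 ] t 2.65
[-1.98, 6.71, 2.07] dz 0.1
```

View pics/w1.png

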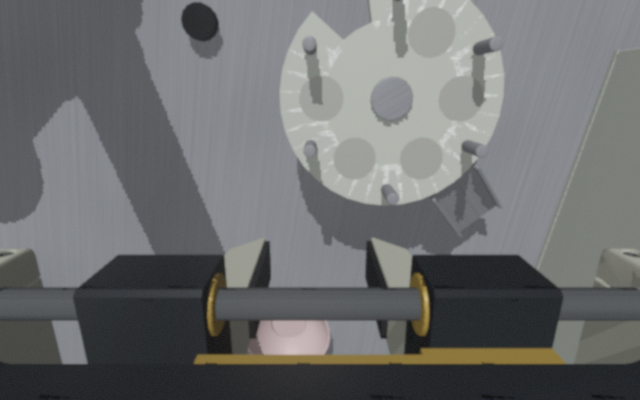

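The wrist view shows the big disc's hub at (391,99), the target stud at (390,193) and the chute with corners near (500,206) and (462,236). I'll refine these.

```bash
python3 - <<'E'
from h import *
import pickle; p=pickle.load(open("w1.pkl","rb"))
im=cv2.imread("pics/w1.png"); hsv=cv2.cvtColor(im,cv2.COLOR_BGR2HSV)
m=((hsv[...,2]>150)&(hsv[...,1]<60)).astype(np.uint8); m[:,:270]=0;m[:,515:]=0;m[212:]=0
c=max(cv2.findContours(m,0,cv2.CHAIN_APPROX_NONE)[0],key=cv2.contourArea)[:,0]; c=c[c[:,1]>2]
P=np.array([onz("w",q,.066,p) for q in c])[:,:2]; keep=np.ones(len(P),bool)
for i in range(10):
    A=np.c_[2*P[keep],np.ones(keep.sum())];s=np.linalg.lstsq(A,(P[keep]**2).sum(1),rcond=None)[0]
    r=np.sqrt(s[2]+s[:2]@s[:2]);e=np.hypot(*(P-s[:2]).T)-r;keep=abs(e)<.003 if i>2 else e>-.008
print("C",s[:2],r,"hub",onz("w",(391.5,99),.071,p))
cv2.imwrite("pics/w1c.png",cv2.resize(im[120:250,380:520],None,fx=4.5,fy=4.5,interpolation=cv2.INTER_CUBIC))
E
```

```text
C [ 0.55618286 -0.20591994] 0.10516256291658799 hub [ 0.55606923 -0.20723424  0.071     ]
```

View pics/w1c.png

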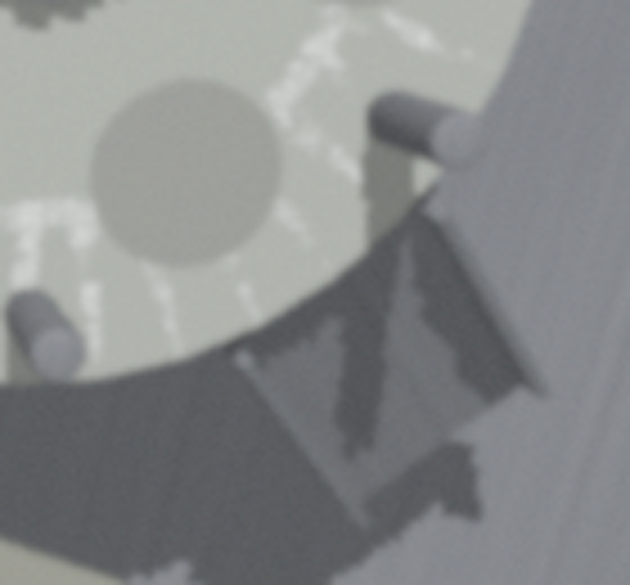

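Crop: the right rail runs from (435,210) to (542,392) and the left rail from (242,355) to (364,525). I'll triangulate the outer ends against the top view.

```bash
python3 - <<'E'
from h import *
import pickle; p=pickle.load(open("w1.pkl","rb"))
f=lambda x,y:(360+(x+.5)/4-.5,165+(y+.5)/4-.5)
g=lambda x,y:(380+(x+.5)/4.5-.5,120+(y+.5)/4.5-.5)
ang=lambda v:np.degrees(np.arctan2(v[1],v[0])).round(2)
def tri(a,b):
    (o1,d1),(o2,d2)=a,b
    t=np.linalg.lstsq(np.c_[d1,-d2],o2-o1,rcond=None)[0]; q1,q2=o1+t[0]*d1,o2+t[1]*d2
    return (q1+q2)/2,np.linalg.norm(q1-q2)
# wrist-right rail is top-left rail
L=tri(ray("top",f(500,33)),ray("w",g(542,392),p)); R=tri(ray("top",f(588,113)),ray("w",g(364,525),p))
print(L,R)
Ct=np.array([.555,-.2084]);Cw=np.array([.5561,-.2062])
print("tri",ang((L[0]+R[0])[:2]/2-(Ct+Cw)/2))
for z in (.02,.025,.03,.035,.04):
    a,b=[onz("w",g(*q),z,p)[:2]-Cw for q in((542,392),(364,525))]
    a2,b2=[onz("w",g(*q),z+.02,p)[:2]-Cw for q in((435,210),(242,355))]
    print(z,"outer",np.hypot(*(a-b)).round(4),np.hypot(*((a+b)/2)).round(4),ang(a+b),"n",ang(a-b)-90,"inner",ang(a2+b2),"n",ang(a2-b2)-90,"rails",ang(a-a2),ang(b-b2))
E
```

```text
(array([ 0.70060003, -0.29850405,  0.04804071]), np.float64(0.00022921519755616897)) (array([ 0.66567164, -0.33715351,  0.0520721 ]), np.float64(0.00012598759568448295))
tri -40.9
0.02 outer 0.0558 0.1868 -40.13 n -39.4 inner -39.27 n -40.75 rails -41.59 -41.71
0.025 outer 0.0551 0.1839 -40.32 n -39.4 inner -39.57 n -40.75 rails -41.55 -41.7
0.03 outer 0.0544 0.1809 -40.51 n -39.4 inner -39.89 n -40.75 rails -41.5 -41.68
0.035 outer 0.0537 0.1779 -40.71 n -39.4 inner -40.22 n -40.75 rails -41.45 -41.67
0.04 outer 0.053 0.175 -40.92 n -39.4 inner -40.56 n -40.75 rails -41.4 -41.65
```

```bash
python3 -c "
from h import *
rows([(.5694,-.2942,.2,99),(.5694,-.2942,.12,99),(.5694,-.2942,.075,99)])"
```

```text
at [ 0.4996 -0.287   0.2607 99.059 ] t 2.65
[-1.81, 6.78, 6.07] dz 0.1
[-1.81, 6.78, 14.07] dz 0.1
[-1.81, 6.78, 18.57] dz 0.1
```

Request:
{"name": "step_arm", "arguments": {"increments": [{"delta_pos":[-0.8,3.4,2.5],"dr":[0,0,0],"fingers":0},{"delta_pos":[-1.8,6.8,5.5],"dr":[0,0,0],"fingers":0},{"delta_pos":[-1.8,6.8,8.5],"dr":[0,0,0],"fingers":0},{"delta_pos":[-1.8,6.8,11],"dr":[0,0,0],"fingers":0},{"delta_pos":[-1.8,6.8,12],"dr":[0,0,0],"fingers":0}]}}

```text
time: 3.28
tool_pos: [0.57, -0.2927, 0.1392]
tool_rot: [-3.14, -0.002, 1.731]
contact_force: [0.4, 0.1, 0.6]
opening: 0.0457
grip_force: 0.0
```

```bash
python3 - <<'E'
from h import *
p=viewer.camera_params("wrist"); im=viewer.read_camera("wrist")[:,:,::-1]
cv2.imwrite("pics/w2.png",im)
rows([(.5694,-.2942,.075,99)])
E
```

```text
at [ 0.5699 -0.2929  0.1388 99.178 ] t 3.325
[-0.12, -0.07, 6.38] dz 0.2
```

View pics/w2.png

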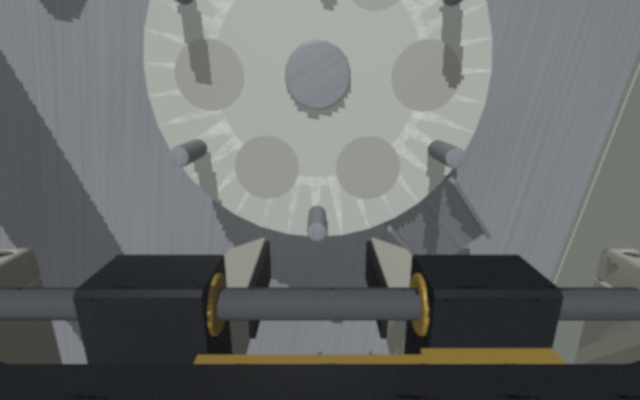

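The stud is centred between the fingers at (317,228). I'll lower and grip.

Request:
{"name": "step_arm", "arguments": {"increments": [{"delta_pos":[-0.1,0,3],"dr":[0,0,0],"fingers":0},{"delta_pos":[-0.1,0,5],"dr":[0,0,0],"fingers":0},{"delta_pos":[-0.1,0,6.3],"dr":[0,0,0],"fingers":0},{"delta_pos":[-0.1,0,6.3],"dr":[0,0,0],"fingers":0.6},{"delta_pos":[-0.1,0,6.3],"dr":[0,0,0],"fingers":1}], "newtons": 6}}

```text
time: 3.95
tool_pos: [0.5711, -0.2957, 0.0789]
tool_rot: [3.14, 0.001, 1.73]
contact_force: [-0.3, -0.7, -0.1]
opening: 0.0305
grip_force: 0.0
```

Request:
{"name": "step_arm", "arguments": {"increments": [{"delta_pos":[0,0,0],"dr":[0,0,0],"fingers":1},{"delta_pos":[0,0,0],"dr":[0,0,0],"fingers":1},{"delta_pos":[0,0,0],"dr":[0,0,0],"fingers":1},{"delta_pos":[0,0,0],"dr":[0,0,0],"fingers":1},{"delta_pos":[0,0,0],"dr":[0,0,0],"fingers":1}], "newtons": 6}}

```text
time: 4.58
tool_pos: [0.5707, -0.2956, 0.0784]
tool_rot: [3.141, 0.001, 1.73]
contact_force: [-1.6, -0.1, 6.0]
opening: 0.0122
grip_force: 6.0
```

```bash
cat > arc.py <<'E'
from h import *
import sys
C=np.array([.5556,-.2073])
o=robot.observe(); s=(*o["tool_pos"],np.degrees(o["tool_rot"][2]))
th0=float(sys.argv[1]); print(np.round(s,4),"stud",o["opening"])
P=lambda th:(*(C+.088*np.array([np.cos(np.radians(th)),np.sin(np.radians(th))])),.076,th+180)
d=np.array(s[:2])-C; print("now r,ang",np.hypot(*d),np.degrees(np.arctan2(d[1],d[0])))
rows([P(float(a)) for a in sys.argv[2:]],s)
E
python3 arc.py -81 -89 -97 -105 -113 -121
```

```text
[ 5.70700e-01 -2.95600e-01  7.84000e-02  9.91157e+01] stud 0.012172826881624355
now r,ang 0.08961760097202225 -80.319091050778
[0.25, -1.33, 0.24] dz 8.1
[0.51, -2.53, 0.24] dz 16.1
[0.93, -3.68, 0.24] dz 24.1
[1.51, -4.77, 0.24] dz 32.1
[2.23, -5.76, 0.24] dz 40.1
```

Request:
{"name": "step_arm", "arguments": {"increments": [{"delta_pos":[0.2,-1.3,0],"dr":[0,0,8],"fingers":1},{"delta_pos":[0.5,-2.5,0],"dr":[0,0,16],"fingers":1},{"delta_pos":[0.9,-3.7,0],"dr":[0,0,24],"fingers":1},{"delta_pos":[1.5,-4.8,0],"dr":[0,0,32],"fingers":1},{"delta_pos":[2.2,-5.8,0],"dr":[0,0,40],"fingers":1}]}}

```text
time: 5.2
tool_pos: [0.5101, -0.2842, 0.0783]
tool_rot: [3.138, 0.001, 1.027]
contact_force: [0.5, -1.6, 3.5]
opening: 0.0114
grip_force: 6.0
```

```bash
python3 arc.py -121 -129 -137 -145 -153 -161
```

```text
[ 0.5101 -0.2842  0.0783 58.8233] stud 0.011392803239454418
now r,ang 0.08939894097214893 -120.6045828042156
[0.22, -1.29, 0.23] dz 7.8
[0.47, -2.49, 0.23] dz 15.8
[0.89, -3.64, 0.23] dz 23.8
[1.46, -4.73, 0.23] dz 31.8
[2.18, -5.72, 0.23] dz 39.8
```

Request:
{"name": "step_arm", "arguments": {"increments": [{"delta_pos":[0.2,-1.3,0],"dr":[0,0,8],"fingers":1},{"delta_pos":[0.5,-2.5,0],"dr":[0,0,16],"fingers":1},{"delta_pos":[0.9,-3.6,0],"dr":[0,0,24],"fingers":1},{"delta_pos":[1.5,-4.7,0],"dr":[0,0,32],"fingers":1},{"delta_pos":[2.2,-5.7,0],"dr":[0,0,40],"fingers":1}]}}

```text
time: 5.82
tool_pos: [0.4714, -0.2356, 0.0781]
tool_rot: [3.14, 0.001, 0.329]
contact_force: [-2.2, -2.9, 3.6]
opening: 0.0117
grip_force: 6.0
```

```bash
python3 arc.py -161 -169 -177 -185 -193 -201
```

```text
[ 0.4714 -0.2356  0.0781 18.8393] stud 0.011746861026197089
now r,ang 0.08884653582736442 -161.4410438944165
[0.17, -1.16, 0.21] dz 7.8
[0.42, -2.36, 0.21] dz 15.8
[0.84, -3.51, 0.21] dz 23.8
[1.41, -4.6, 0.21] dz 31.8
[2.13, -5.59, 0.21] dz 39.8
```

Request:
{"name": "step_arm", "arguments": {"increments": [{"delta_pos":[0.2,-1.2,0],"dr":[0,0,8],"fingers":1},{"delta_pos":[0.4,-2.4,0],"dr":[0,0,16],"fingers":1},{"delta_pos":[0.8,-3.5,0],"dr":[0,0,24],"fingers":1},{"delta_pos":[1.4,-4.6,0],"dr":[0,0,32],"fingers":1},{"delta_pos":[2.1,-5.6,0],"dr":[0,0,40],"fingers":1}]}}

```text
time: 6.45
tool_pos: [0.4733, -0.1748, 0.078]
tool_rot: [3.141, 0.0, -0.369]
contact_force: [-0.6, -1.5, 3.9]
opening: 0.0115
grip_force: 6.0
```

```bash
python3 arc.py -201 -209 -217 -225 -233 -241; python3 -c "
from h import *
print(robot.observe()['qpos'])"
```

```text
[  0.4733  -0.1748   0.078  -21.1535] stud 0.011452535940378194
now r,ang 0.08851313860736015 158.4376439587385
[0.13, -1.14, 0.2] dz 7.8
[0.39, -2.34, 0.2] dz 15.8
[0.8, -3.49, 0.2] dz 23.8
[1.38, -4.58, 0.2] dz 31.8
[2.09, -5.58, 0.2] dz 39.8
[-5.05462564e-01  4.80202378e-01  1.77414478e+00 -5.95061858e-04
  8.87465913e-01  1.43490701e+00]
```

Request:
{"name": "step_arm", "arguments": {"increments": [{"delta_pos":[0.1,-1.1,0],"dr":[0,0,8],"fingers":1},{"delta_pos":[0.4,-2.3,0],"dr":[0,0,16],"fingers":1},{"delta_pos":[0.8,-3.5,0],"dr":[0,0,24],"fingers":1},{"delta_pos":[1.4,-4.6,0],"dr":[0,0,32],"fingers":1},{"delta_pos":[2.1,-5.6,0],"dr":[0,0,40],"fingers":1}]}}

```text
time: 7.08
tool_pos: [0.513, -0.1296, 0.078]
tool_rot: [3.141, 0.001, -1.067]
contact_force: [-1.6, -1.5, 4.5]
opening: 0.0117
grip_force: 6.0
```

```bash
python3 arc.py -241 -245 -249 -250.8 -250.8
```

```text
[  0.513   -0.1296   0.078  -61.1396] stud 0.011742988827267061
now r,ang 0.08863411598496385 118.70519823867795
[0.08, -0.57, 0.2] dz 3.9
[0.15, -1.18, 0.2] dz 7.9
[0.19, -1.45, 0.2] dz 9.7
[0.19, -1.45, 0.2] dz 9.7
```

Request:
{"name": "step_arm", "arguments": {"increments": [{"delta_pos":[0.1,-0.6,0],"dr":[0,0,4],"fingers":1},{"delta_pos":[0.15,-1.2,0],"dr":[0,0,8],"fingers":1},{"delta_pos":[0.2,-1.45,0],"dr":[0,0,9.7],"fingers":1},{"delta_pos":[0.2,-1.45,0],"dr":[0,0,9.7],"fingers":1},{"delta_pos":[0.2,-1.45,0],"dr":[0,0,9.7],"fingers":1}]}}

```text
time: 7.7
tool_pos: [0.5267, -0.1236, 0.0779]
tool_rot: [-3.141, 0.002, -1.232]
contact_force: [-1.1, 5.5, 6.2]
opening: 0.0118
grip_force: 6.0
```

```bash
python3 arc.py -250.8 -250.8; python3 - <<'E'
from h import *
import pickle
im=viewer.read_camera("top")[:,:,::-1]; cv2.imwrite("pics/top1.png",im)
p=viewer.camera_params("wrist"); w=viewer.read_camera("wrist")[:,:,::-1]; cv2.imwrite("pics/w3.png",w); pickle.dump(p,open("w3.pkl","wb"))
cv2.imwrite("pics/m1.png",cv2.resize(im[165:315,360:540],None,fx=4,fy=4,interpolation=cv2.INTER_CUBIC))
E
```

```text
[  0.5267  -0.1236   0.0779 -70.5886] stud 0.011789083801032387
now r,ang 0.08855674165451066 109.06345339983758
[0.06, 0.02, 0.19] dz 0.2
```

View pics/m1.png

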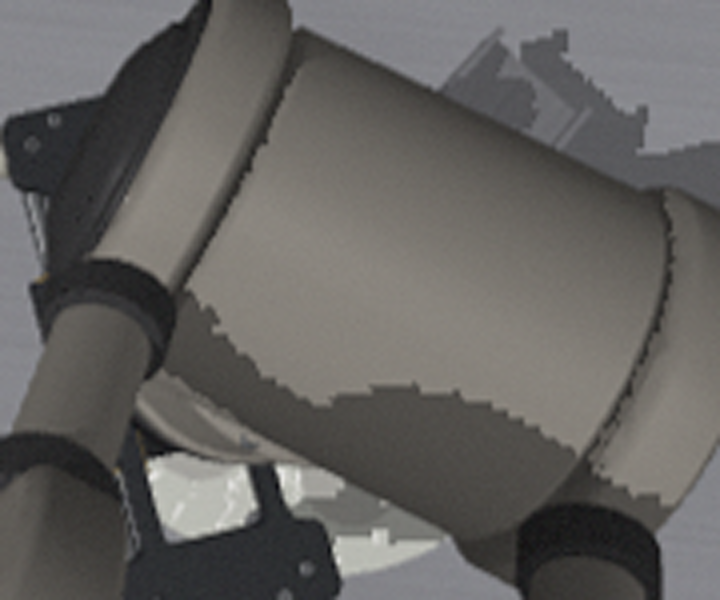

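The arm blocks the top view of the disc, so I'll release, lift and retreat before checking.

Request:
{"name": "step_arm", "arguments": {"increments": [{"delta_pos":[0,0,0],"dr":[0,0,0],"fingers":0},{"delta_pos":[0,0,0],"dr":[0,0,0],"fingers":0},{"delta_pos":[0,0,0],"dr":[0,0,0],"fingers":0},{"delta_pos":[0,0,-2],"dr":[0,0,0],"fingers":0},{"delta_pos":[0,0,-6],"dr":[0,0,0],"fingers":0}]}}

```text
time: 8.43
tool_pos: [0.5257, -0.1245, 0.1368]
tool_rot: [3.138, 0.003, -1.232]
contact_force: [0.0, -0.1, 0.7]
opening: 0.0458
grip_force: 0.0
```

```bash
python3 -c "
from h import *
rows([(.46,.0,.24,-55),(.40,.15,.26,-40)])"
```

```text
at [  0.5257  -0.1245   0.1368 -70.5964] t 8.425
[-13.92, 2.06, -10.32] dz -15.6
[-30.07, 2.74, -12.32] dz -30.6
```

Request:
{"name": "step_arm", "arguments": {"increments": [{"delta_pos":[0,0,-5],"dr":[0,0,0],"fingers":0},{"delta_pos":[-4,0.5,-8],"dr":[0,0,-4],"fingers":0},{"delta_pos":[-9,1,-10],"dr":[0,0,-10],"fingers":0},{"delta_pos":[-14,1.5,-11],"dr":[0,0,-15],"fingers":0},{"delta_pos":[-19,2,-12],"dr":[0,0,-20],"fingers":0}]}}

```text
time: 9.05
tool_pos: [0.444, 0.0489, 0.2582]
tool_rot: [-3.141, -0.0, -0.881]
contact_force: [0.8, 1.7, 0.5]
opening: 0.0459
grip_force: 0.0
```

Request:
{"name": "step_arm", "arguments": {"increments": [{"delta_pos":[-4,1,0],"dr":[0,0,-3],"fingers":0},{"delta_pos":[-8,2,0],"dr":[0,0,-6],"fingers":0},{"delta_pos":[-12,3.5,0],"dr":[0,0,-9],"fingers":0},{"delta_pos":[-16,5,0],"dr":[0,0,-12],"fingers":0},{"delta_pos":[-18,6,0],"dr":[0,0,-12],"fingers":0}]}}

```text
time: 9.68
tool_pos: [0.2825, 0.1493, 0.2577]
tool_rot: [-3.141, 0.0, -0.672]
contact_force: [0.5, -0.2, 0.4]
opening: 0.0459
grip_force: 0.0
```

```bash
python3 - <<'E'
from h import *
im=viewer.read_camera("top")[:,:,::-1].copy(); cv2.imwrite("pics/top2.png",im)
cv2.imwrite("pics/m2.png",cv2.resize(im[165:315,360:540],None,fx=4,fy=4,interpolation=cv2.INTER_CUBIC))
hsv=cv2.cvtColor(im,cv2.COLOR_BGR2HSV)
m=((hsv[...,2]>150)&(hsv[...,1]<60)).astype(np.uint8)
m[:, :360]=0;m[:,520:]=0;m[:170]=0;m[320:]=0
c=max(cv2.findContours(m,0,cv2.CHAIN_APPROX_NONE)[0],key=cv2.contourArea)[:,0]
P=np.array([onz("top",p,.066) for p in c])[:,:2]
d=P-[.555,-.2084];a=np.degrees(np.arctan2(d[:,1],d[:,0]));q=np.hypot(*d.T)
for k in np.where((q<.097)&(a<-10)&(a>-70))[0][::3]: print(c[k],round(a[k],1),round(q[k],4),end='; ')
print(robot.observe()["tool_pos"],robot.observe()["time"])
E
```

```text
[480 233] -68.6 0.0819; [483 230] -66.3 0.0889; [486 229] -66.3 0.0945; [481 220] -55.7 0.094; [478 222] -56.0 0.0874; [475 223] -55.3 0.0818; [472 224] -54.5 0.0762; [469 226] -54.8 0.0697; [467 224] -51.0 0.0687; [464 221] -45.0 0.0679; [461 218] -38.9 0.0679; [458 215] -32.9 0.0686; [455 213] -27.8 0.0685; [456 210] -26.8 0.0742; [458 207] -27.1 0.0809; [459 204] -26.4 0.0866; [460 201] -25.7 0.0923; [460 199] -24.7 0.0956; [457 201] -22.8 0.0897; [454 201] -19.8 0.0872; [451 200] -16.2 0.0868; [448 202] -13.5 0.0814; [0.28078437 0.14966945 0.25765928] 9.725
```

View pics/m2.png

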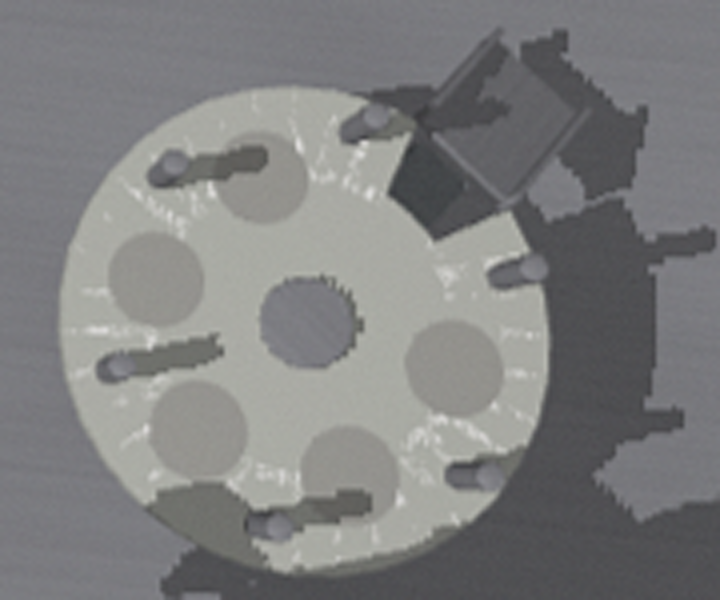

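The top view shows the notch spanning about -55.5 to -26°, so its middle is near -40.8°. That lines up with the chute at about -40.9°, and the arm is clear.

```bash
python3 -c "
from cell import robot
print(robot.hand_in())"
```

```text
the job is handed in; nothing more can be done
None
```

The large disc is turned so its notch faces the outlet chute (notch measured at about -40.8°, chute at about -40.9°, each good to roughly 1°). I let go of it, left the small filler untouched, and handed the job in at about 9.7 s; no verdict was returned.

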